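Put the hallway shelf back in order

ROBOT

A 6-joint arm with a two-finger parallel gripper is mounted at the origin on the work surface. World frame = base frame: x ahead of the robot, y to its left, z up, the work surface at z = 0. Lengths are in m, angles in degrees, forces in N, time in s.
With the tool pointing down it reaches from about 0.375 to 0.9 m from the base axis. Payload 3.1 kg.
Tool frame: the origin (TCP) lies on the centre line of the jaws, within the pads' length; the fingertips stand 17 mm ahead of it and the grasp point (between the pads) lies 2 mm behind it; z points along the fingers, y is the line along which they close (so a half turn about z gives the same grasp; the last joint's range is limited). The gripper opens to 87 mm and grips with 3 to 60 N. Pads are 19 mm wide; open, the fingers measure 117 mm over their backs; the gripper's body (75 mm by 190 mm) begins 51 mm behind the grasp point.
Start: joints at [-84.139, 30.224, 82.088, -0, 67.689, -10.227], TCP at [0.173, -0.6, 0.24] pointing down, gripper open.
Joint ranges: [-176.69, 176.69], [-43.24, 126.21], [12.49, 139.97], [-82, 262], [0, 151.66], [-163.58, 163.58]. Speed limits (degrees/s): [159.86, 159.86, 180, 180, 180, 180].

INTERFACE

Orientations are given as a 3x3 rotation matrix whose columns are the frame's x, y, z axes.
In Python, from rig import bot, imaging, finder gives the robot as it stands. The module is installed in compiled form; this text tells all that it offers.
- The arm moves only by the tool play_rows, never from a script. Its argument "motion" is a list that holds one entry, the list of rows, each a list of 6 numbers: the shift along the tool's x, y, z in a scale on which 1.0 is 0.75 m, then the turn, a rotation vector about the tool's x, y, z in fractions of the full range, 1 being 360 degrees. In form: [[[dx, dy, dz, wx, wy, wz], ...]]. A call has 1 to 8 rows; each row is the pose to reach, as a shift and turn from the pose commanded when the call began, along the tool's axes at that moment; what a row does not reach only later rows make up. A row lasts 1/12 s, in which the tool goes at most 41.7 mm and 7.16 degrees, less where a joint would pass 70% of its speed; a pose out of reach is approached as far as the arm can. A shift or turn number past 1, either way, is cut back to 1. A call with a gripper value outside its range is refused whole. "fingers" is the finger opening in m, from 0 to 0.087, set as the call begins (left out, the last holds). The fingers move at their own pace and stop on an object; the grip force is fixed at half the most. Time passes only in rows, so rows that repeat a pose let the fingers close. It gives the time, the measured TCP pose, the force, the opening and the grip force at its end, in the units of the state.
- bot.read_state(): the state, without advancing time (a new reading comes with each control period).
- imaging.capture(name): name is "scene" or "top"; returns a dict with "frame" (420x560x3 uint8, red, green, blue), "camera_matrix" (3x3 intrinsics, pixels), "R" (3x3) and "t" (3): a world point X has camera coordinates R X + t. Camera axes: x right, y down, z forward; pixel columns grow to the right and rows downward; lengths in m; the calibration is good to about 2 mm. A picture is of the moment at which its call begins. There is no depth.
- bot.hand_in(): hands the job in; it is judged then, once.
Trained networks look in the newest picture that a camera, given by its name, has taken for a name from the list of things; names that differ only in an ending like _2 or _b are one class to them, and where a whole thing is asked for, a point or a joint stands for the part that bears it (a point fixed in the world has none). Each returns a list of dicts, best first, with "confidence" (0 to 1); they miss things now and then, are a little off and sometimes report something else, mostly with a low value. They report only what shows in the picture. A call takes as long as a camera call. They do not tell look-alikes from the thing itself.
- finder.recognise(camera, name): "at" ([x, y, z] in m, in world coordinates, good to about 4 mm: the middle of the surface that is visible of it).
- finder.outline_of(camera, name): "pixels" (420x560 bool, what is visible of it).
The state is a dict: "time_s": time; "joint_positions": joint angles; "qvel": joint speeds; "tau": joint torques, N m; "position": TCP position; "tcp_rot": TCP orientation; "force": force on the tool from outside, world axes, zero at the start; "moment": the same for the moment, N m; "opening": opening from 0.0 (shut) to 1.0 (fully open); "grasp_force": force on a finger pad.
Only numpy, scipy, OpenCV 4.12 (cv2) and the standard library are available. Lean on these libraries where they do the work, as an engineer would, in place of code of your own. Each camera call takes 0.05 s, during which the arm holds its last target. There are 200 camera calls.

TASK

After dusting, three things on the hallway shelf stand in each other's places. Stand the wooden dice cup upright in the middle of the round cork coaster, set the orange glass ashtray down gently in the middle of the square marble tile, and push the brass doorbell button into the hole of the square cream bakelite socket block until it clicks home with its collar flush on the block; the rubber mat is free to park something on the way. Leave the keyring, the candle glass and the card box where they are.

Things in the scene. Friction and masses are not known exactly. Their poses are not given: they have to be found in the camera images.
- dice_cup: Wooden dice cup, open at the top, a loose round cup 85 mm high, outside 60 mm across at the foot and 63 mm at the rim, wall 4 mm, about 0.13 kg. Origin: centre of the underside; z up along its axis. At the start it stands on the socket block, over its hole.
- ashtray: Orange glass ashtray, loose round thick dish 30 mm high, outside 62 mm across at the foot, 66 mm at the rim, wall 7 mm, floor 9 mm thick, about 0.2 kg. Small bumps on the rim (4 mm) are look only. Origin: centre of the underside; z up. Starts on the cork coaster. Glass: it must be set down, not dropped; meeting the tile or the mat faster than 0.5 m/s fails.
- bell_button: Brass doorbell button, one loose rigid piece, 40 mm high, 0.12 kg, foot down. Foot 20 mm long: a cone 18 mm across at its end, 31 mm at 8 mm up, then a groove 25 mm across. Collar 46 mm across from 20 to 30 mm up, bevelled to 40 mm across at 34. White push piece 20 mm across on top. Origin: centre of the foot's underside; z up. Starts on the marble tile.
- marble_tile: Place of the ashtray: square marble tile, 100 by 100 mm, 6 mm thick, fixed. Origin: centre of its underside, its top is 6 mm higher.
- cork_coaster: Place of the dice cup: round cork coaster, 110 mm across, 6 mm thick, fixed. Origin: centre of its underside, its top is 6 mm higher.
- socket: Bell button's place: fixed square cream bakelite block, 92 by 92 by 28 mm high; round hole 34 mm across, 24 mm deep in the middle of its top. Four sprung balls in it hold the foot about 10 mm short of home; a push of about 10 N straight down (under 25 N) clicks it past: collar on the block, its origin 8 mm above the block's. Origin: centre of the block's underside.
- rubber_mat: Free spot: oblong dark rubber mat, 120 mm (its x) by 80 mm (its y), 5 mm thick, fixed, empty at the start. Origin: centre of its underside.
- keyring: Bystander: chrome keyring with two flat keys lying flat, about 85 mm long, 4 mm thick, loose. Origin: centre of the ring, on the underside; the keys point along its x. Must not be shifted by more than 30 mm.
- candle_glass: Bystander: small clear glass with a white candle, 56 mm across, 45 mm high, loose. Origin: centre of the underside. Must not be shifted by more than 30 mm.
- card_box: Bystander: flat box of playing cards, 62 mm (x) by 90 mm (y) by 19 mm high, loose. Origin: centre of the underside. Must not be shifted by more than 30 mm.
Things that resemble listed ones, but are neither listed nor needed, are in the scene too. Several things look just like the cork_coaster: the one meant starts farthest to the robot's right.

How it is judged:
By the outcome, as a careful person would: the job done as asked, in the order asked, and still so for the second after the job is handed in, with the robot touching nothing.
It also fails if it takes over 104 s, if anything falls off the work surface, if the arm or the gripper's body presses on something with over 40 N, if the wrist force passes 120 N, or if a joint passes its speed limit or range.

## Working session

There is one attempt and no reset: what is moved stays moved. The work goes in short steps, Python scripts to look and compute and a tool call to move; the robot and the scene stay as the last step left them, time stands still between calls to the robot, and variables do not carry over. Pictures are saved under pics/ and viewed, at most 14 in all, crops included, and the job is handed in when it is done.

Besides the shell and the picture viewer there is one more tool, called by a JSON object that holds its "fn" and its "kwargs", one argument or row to a line. play_rows: Moves the arm, as the interface text tells. Its arguments: {"type":"object","properties":{"motion":{"type":"array"},"fingers":{"type":"number"}},"required":["motion"]}

```bash
mkdir -p pics; cat > h.py <<'E'
from rig import bot, imaging, finder
import numpy as np, cv2
def proj(c,X): 
    p=c["camera_matrix"]@(c["R"]@np.asarray(X,float)+c["t"]); return p[:2]/p[2]
def ray(c,uv):
    d=c["R"].T@np.linalg.inv(c["camera_matrix"])@np.array([uv[0],uv[1],1.]); return -c["R"].T@c["t"],d
def at_z(c,uv,z):
    o,d=ray(c,uv); return o+d*(z-o[2])/d[2]
def save(c,n): cv2.imwrite(f"pics/{n}.png",c["frame"][:,:,::-1])
def cen(m):
    n,l,s,ce=cv2.connectedComponentsWithStats(m.astype(np.uint8)); i=1+np.argmax(s[1:,4]); return ce[i],s[i]
E
python3 - <<'E'
from h import *
np.set_printoptions(precision=4,suppress=True)
C={}
for n in("scene","top"):
    c=imaging.capture(n);C[n]=c;save(c,n+"0");print(n,-c["R"].T@c["t"],c["camera_matrix"][0,0])
for n in("scene","top"):
    for o in "dice_cup ashtray bell_button marble_tile cork_coaster socket rubber_mat keyring candle_glass card_box".split():
        for r in finder.recognise(n,o): print(n,o,np.round(r["at"],4),round(r["confidence"],2),np.round(proj(C[n],r["at"])))
s=bot.read_state();print(s)
E
```

```text
scene [ 1.0513 -0.2002  0.6297] 409.98236255276635
top [0.4113 0.0502 0.9843] 482.87963524060905
scene dice_cup [0.6429 0.2141 0.0858] 0.67 [398. 218.]
scene dice_cup [0.4925 0.0767 0.0232] 0.43 [296. 212.]
scene ashtray [0.4907 0.0767 0.0225] 0.69 [296. 212.]
scene bell_button [ 0.6425 -0.0677  0.0414] 0.56 [259. 283.]
scene marble_tile [ 0.6569 -0.0813  0.0069] 0.86 [256. 303.]
scene cork_coaster [0.5119 0.0629 0.0061] 0.93 [294. 226.]
scene cork_coaster [0.3425 0.3239 0.0097] 0.92 [358. 151.]
scene cork_coaster [0.3458 0.1639 0.0075] 0.69 [303. 168.]
scene socket [0.6664 0.2011 0.0271] 0.68 [394. 249.]
scene rubber_mat [ 0.5188 -0.2365  0.0091] 0.97 [152. 275.]
scene rubber_mat [ 0.4109 -0.0587  0.0034] 0.5 [224. 213.]
scene keyring [ 0.4081 -0.0554  0.0072] 0.85 [225. 210.]
scene keyring [0.6648 0.2042 0.0283] 0.73 [395. 248.]
scene candle_glass [ 0.6615 -0.2349  0.0389] 0.89 [166. 328.]
scene card_box [0.696  0.0654 0.0176] 0.92 [339. 288.]
top dice_cup [0.634  0.2355 0.0709] 0.7 [168. 154.]
top ashtray [0.4968 0.0814 0.0151] 0.82 [250. 226.]
top bell_button [ 0.6331 -0.0597  0.
[... 396 characters left out ...]
 0.0003] 0.66 [318. 268.]
top candle_glass [ 0.655  -0.2348  0.0399] 0.91 [405. 144.]
top card_box [0.6882 0.0715 0.0204] 0.61 [253. 133.]
{'time_s': 1.1, 'joint_positions': array([-84.138 ,  30.2253,  82.0869,   0.0008,  67.6895, -10.2276]), 'qvel': array([ 0.0237, -0.0216, -0.031 ,  0.0068, -0.0752,  0.0499]), 'tau': array([ -0.0003, -44.0028, -17.6988,   0.0634,   0.0505,  -0.    ]), 'position': array([ 0.1732, -0.6005,  0.2395]), 'tcp_rot': array([[ 0.9608,  0.2771,  0.    ],
       [ 0.2771, -0.9608,  0.    ],
       [ 0.    , -0.    , -1.    ]]), 'force': array([ 0.1688,  0.8803, -0.4246]), 'moment': array([ 0.0129, -0.0138, -0.0154]), 'grasp_force': 0.0, 'opening': 0.9999639224658419}
```

View pics/scene0.png

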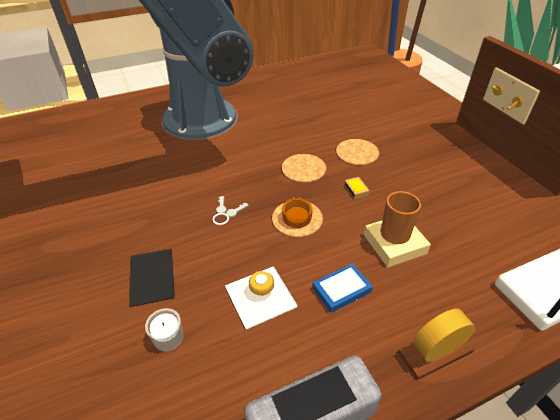

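View pics/top0.png

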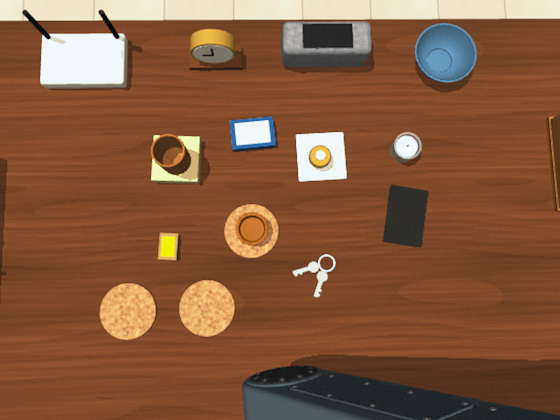

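The scene view shows the ashtray on the coaster at about (296,215), the cup on the socket at (400,225), the button on the tile at (261,285), the empty mat at (152,277) and the keys at (228,210). The top view confirms this: ashtray (251,230), cup and socket (175,158), button and tile (320,156), mat (405,216). The coaster under the ashtray has the smallest y, so it is the rightmost and the one meant.

Next I fit models to the outlines in both views, leaving the heights free.

```bash
cat > fit.py <<'E'
from h import *
from scipy.optimize import minimize
def circ(r,z): 
    a=np.linspace(0,2*np.pi,40); return np.c_[r*np.cos(a),r*np.sin(a),0*a+z]
def box(a,b,h): return np.array([[i*a/2,j*b/2,z] for i in(-1,1) for j in(-1,1) for z in(0,h)])
M={"dice_cup":np.r_[circ(.030,0),circ(.0315,.085)],"ashtray":np.r_[circ(.031,0),circ(.033,.03)],
 "bell_button":np.r_[circ(.009,0),circ(.0155,.008),circ(.023,.02),circ(.023,.03),circ(.02,.034),circ(.01,.04)],
 "cork_coaster":np.r_[circ(.055,0),circ(.055,.006)],"marble_tile":box(.1,.1,.006),"socket":box(.092,.092,.028),"rubber_mat":box(.12,.08,.005)}
def masks(C,name,guess,tol=25):
    out={}
    for n,c in C.items():
        best=None
        for r in finder.outline_of(n,name):
            if r["pixels"].sum()<30: continue
            d=np.linalg.norm(cen(r["pixels"])[0]-proj(c,guess))
            if d<tol and (best is None or r["confidence"]>best[0]): best=(r["confidence"],r["pixels"])
        if best: out[n]=best[1]
    return out
def sil(c,P):
    S=4; m=np.zeros((420*S//1,560*S//1),np.uint8)
    q=np.array([proj(c,p) for p in P]); q=cv2.convexHull(((q+.5)*S-.5).astype(np.float32))
    cv2.fillConvexPoly(m,np.round(q*16).astype(np.int32),255,shift=4)
    return cv2.resize(m,(560,420),interpolation=cv2.INTER_AREA)/255.
def fit(C,name,guess,mk,occ={},yaw=None,fixz=None):
    P=M[name]
    def cost(v):
        z=v[2] if fixz is None else fixz
        a=v[3] if yaw is not None else 0
        R=np.array([[np.cos(a),-np.sin(a),0],[np.sin(a),np.cos(a),0],[0,0,1]])
        W=P@R.T+[v[0],v[1],z]; k=0
        for n in mk:
            ok=~occ.get(n,np.zeros((420,560),bool)); s=sil(C[n],W)*ok; m=mk[n]*ok
            k+=1-np.minimum(s,m).sum()/np.maximum(s,m).sum()
        return k/len(mk)
    best=None
    for y in ([0] if yaw is None else yaw):
        x0=np.array([*guess[:3],y]); sim=np.vstack([x0]+[x0+np.eye(4)[i]*d for i,d in enumerate((.008,.008,.008,.2))])
        r=minimize(cost,x0,method="Nelder-Mead",options=dict(initial_simplex=sim,maxiter=220,xatol=1e-4,fatol=1e-4))
        if best is None or r.fun<best.fun: best=r
    return best.x,best.fun
def caps(): return {n:imaging.capture(n) for n in("scene","top")}
E
cat > m1.py <<'E'
from fit import *
C=caps()
G={"dice_cup":(.63,.225,.028),"ashtray":(.49,.08,.006),"bell_button":(.637,-.065,.006),"cork_coaster":(.49,.08,0),"marble_tile":(.645,-.075,0),"socket":(.64,.22,0),"rubber_mat":(.518,-.237,0)}
mk={k:masks(C,k,np.add(g,(0,0,.02))) for k,g in G.items()}
for k,g in G.items():
    occ={n:np.zeros((420,560),bool) for n in C}
    for o in ("dice_cup","ashtray","bell_button"):
        if o!=k:
            for n in mk[o]: occ[n]|=cv2.dilate(mk[o][n].astype(np.uint8),np.ones((3,3)))>0
    yaw=[0.,.4,-.4] if k in("marble_tile","socket","rubber_mat") else None
    x,f=fit(C,k,g,mk[k],occ,yaw); x2,f2=fit(C,k,g,mk[k],occ,[x[3]] if yaw else None,fixz=g[2])
    print(k,list(mk[k]),np.round(x,4),round(f,3),"| z fixed",np.round(x2,4),round(f2,3))
E
python3 m1.py
```

```text
dice_cup ['scene', 'top'] [0.6313 0.2281 0.027  0.1195] 0.044 | z fixed [0.6315 0.2279 0.0242 0.1346] 0.046
ashtray ['scene', 'top'] [0.4918 0.0783 0.0046 0.098 ] 0.095 | z fixed [0.4916 0.0782 0.0052 0.1571] 0.096
bell_button ['top'] [ 0.6471 -0.0672 -0.0426  0.7454] 0.038 | z fixed [ 0.636  -0.0612  0.0055  0.0732] 0.095
cork_coaster ['scene', 'top'] [ 0.488   0.0808 -0.0008  0.3246] 0.092 | z fixed [ 0.4888  0.0804 -0.0038  0.1255] 0.092
marble_tile ['scene', 'top'] [ 0.6422 -0.067  -0.0023  0.041 ] 0.151 | z fixed [ 0.6419 -0.0671  0.0056  0.0366] 0.154
socket ['scene', 'top'] [ 0.6368  0.2302 -0.0012 -0.0447] 0.037 | z fixed [ 0.637   0.2298  0.0047 -0.0509] 0.04
rubber_mat ['scene', 'top'] [ 0.5134 -0.2385 -0.0016 -0.1813] 0.052 | z fixed [ 0.5142 -0.2384  0.0102 -0.1838] 0.053
```

Units first: shifts go in shares of 0.75 m and turns go in shares of 360 degrees. So 0.284 m is 0.3787, 0.27 m is 0.36, 16.1 degrees is 0.0447.

{"fn": "play_rows", "kwargs": {
  "motion": [
    [[0.0533,-0.016,0,0,0,0.0139],[0.1067,-0.0333,0,0,0,0.0278],[0.16,-0.0533,0,0,0,0.0447],[0.2133,-0.0707,0,0,0,0.0447],[0.2667,-0.0893,0,0,0,0.0447],[0.32,-0.1067,0,0,0,0.0447],[0.36,-0.12,0,0,0,0.0447],[0.3787,-0.1267,0,0,0,0.0447]]
  ],
  "fingers": 0.087
}}

```text
time_s: 2.57
position: [0.4232, -0.4273, 0.2397]
tcp_rot: [[1.0, 0.004, 0.002], [0.004, -1.0, 0.001], [0.002, -0.001, -1.0]]
force: [-0.5, -0.3, -0.0]
opening: 1.001
grasp_force: 0.0
```

To row units: -0.32 m is -0.4267, -0.28 m is -0.3733.

{"fn": "play_rows", "kwargs": {
  "motion": [
    [[0.0067,-0.0533,0,0,0,0],[0.0133,-0.1067,0,0,0,0],[0.02,-0.16,0,0,0,0],[0.0267,-0.2133,0,0,0,0],[0.0333,-0.2667,0,0,0,0],[0.04,-0.32,0,0,0,0],[0.0467,-0.3733,0,0,0,0],[0.0533,-0.4267,0,0,0,0]]
  ]
}}

```text
time_s: 3.23
position: [0.4598, -0.1087, 0.2398]
tcp_rot: [[1.0, -0.001, 0.001], [-0.001, -1.0, -0.0], [0.001, 0.0, -1.0]]
force: [-0.2, 0.3, -0.0]
opening: 0.999
grasp_force: 0.0
```

{"fn": "play_rows", "kwargs": {
  "motion": [
    [[0.0067,-0.0533,0.0267,0,0,0],[0.0133,-0.1067,0.0533,0,0,0],[0.02,-0.16,0.08,0,0,0],[0.0267,-0.2133,0.1067,0,0,0],[0.0373,-0.2467,0.1333,0,0,0],[0.0373,-0.2467,0.1733,0,0,0],[0.0373,-0.2467,0.1867,0,0,0],[0.0373,-0.2467,0.1867,0,0,0]]
  ]
}}

```text
time_s: 3.9
position: [0.4859, 0.0749, 0.0974]
tcp_rot: [[1.0, 0.001, -0.006], [0.001, -1.0, 0.0], [-0.006, -0.0, -1.0]]
force: [-1.1, 0.3, -0.7]
opening: 1.002
grasp_force: 0.0
```

To row units: 0.07 m is 0.0933, 0.006 m is 0.008.

{"fn": "play_rows", "kwargs": {
  "motion": [
    [[0.0053,-0.004,0.0267,0,0,0],[0.008,-0.004,0.0533,0,0,0],[0.008,-0.004,0.08,0,0,0],[0.008,-0.004,0.0933,0,0,0],[0.008,-0.004,0.0933,0,0,0]]
  ]
}}

```text
time_s: 4.32
position: [0.4935, 0.0763, 0.029]
tcp_rot: [[1.0, -0.002, -0.002], [-0.002, -1.0, 0.0], [-0.002, -0.0, -1.0]]
force: [0.6, 0.5, -0.5]
opening: 1.001
grasp_force: 0.0
```

{"fn": "play_rows", "kwargs": {
  "motion": [
    [[0,0,0,0,0,0],[0,0,0,0,0,0],[0,0,0,0,0,0],[0,0,0,0,0,0],[0,0,0,0,0,0],[0,0,0,0,0,0]]
  ],
  "fingers": 0.0
}}

```text
time_s: 4.82
position: [0.4946, 0.0773, 0.0307]
tcp_rot: [[1.0, 0.0, 0.002], [0.0, -1.0, -0.0], [0.002, 0.0, -1.0]]
force: [-0.1, 0.1, 6.8]
opening: 0.741
grasp_force: 32.1
```

{"fn": "play_rows", "kwargs": {
  "motion": [
    [[0,0,-0.02,0,0,0],[0,0,-0.0533,0,0,0],[0.004,0.04,-0.08,0,0,0],[0.008,0.0933,-0.0933,0,0,0],[0.012,0.1467,-0.0933,0,0,0],[0.016,0.2,-0.0933,0,0,0],[0.02,0.2533,-0.0933,0,0,0],[0.024,0.3,-0.0933,0,0,0]]
  ]
}}

```text
time_s: 5.48
position: [0.5117, -0.1498, 0.0999]
tcp_rot: [[1.0, -0.001, 0.001], [-0.001, -1.0, -0.0], [0.001, 0.0, -1.0]]
force: [0.4, -0.2, -1.5]
opening: 0.746
grasp_force: 32.1
```

To row units: 0.092 m is 0.1227, 0.085 m is 0.1133.

{"fn": "play_rows", "kwargs": {
  "motion": [
    [[0.0027,0.0467,0,0,0,0],[0.0053,0.0867,0.0067,0,0,0],[0.0053,0.1133,0.0267,0,0,0],[0.0053,0.1227,0.0467,0,0,0],[0.0053,0.1227,0.06,0,0,0],[0.0053,0.1227,0.0707,0,0,0],[0.0053,0.1227,0.0773,0,0,0],[0.0053,0.1227,0.08,0,0,0]]
  ]
}}

```text
time_s: 6.15
position: [0.5152, -0.2378, 0.0387]
tcp_rot: [[1.0, 0.001, -0.002], [0.001, -1.0, 0.002], [-0.002, -0.002, -1.0]]
force: [0.0, -0.4, -1.0]
opening: 0.749
grasp_force: 32.1
```

To row units: 0.009 m is 0.012, 0.008 m is 0.0107.

{"fn": "play_rows", "kwargs": {
  "motion": [
    [[0,0,0.0027,0,0,0],[0,0,0.0053,0,0,0],[0,0,0.008,0,0,0],[0,0,0.0093,0,0,0],[0,0,0.0107,0,0,0],[0,0,0.012,0,0,0]]
  ]
}}

```text
time_s: 6.65
position: [0.516, -0.2395, 0.0307]
tcp_rot: [[1.0, -0.0, 0.0], [-0.0, -1.0, -0.0], [0.0, 0.0, -1.0]]
force: [-0.0, 0.3, -2.4]
opening: 0.754
grasp_force: 32.1
```

{"fn": "play_rows", "kwargs": {
  "motion": [
    [[0,0,0.0013,0,0,0],[0,0,0.0027,0,0,0],[0,0,0.0027,0,0,0]]
  ]
}}

```text
time_s: 6.9
position: [0.5159, -0.2396, 0.0297]
tcp_rot: [[1.0, -0.0, 0.0], [-0.0, -1.0, -0.0], [0.0, 0.0, -1.0]]
force: [-1.5, 1.5, 5.8]
opening: 0.747
grasp_force: 32.0
```

To row units: -0.14 m is -0.1867, -0.03 m is -0.04.

{"fn": "play_rows", "kwargs": {
  "motion": [
    [[0,0,0,0,0,0],[0,0,0,0,0,0],[0,0,0,0,0,0],[0,0,-0.0267,0,0,0],[0,0,-0.0733,0,0,0],[0,0,-0.1267,0,0,0],[0.0133,-0.04,-0.16,0,0,0],[0.0267,-0.08,-0.1867,0,0,0]]
  ],
  "fingers": 0.087
}}

```text
time_s: 7.57
position: [0.5371, -0.1811, 0.1713]
tcp_rot: [[1.0, -0.004, 0.004], [-0.004, -1.0, -0.002], [0.004, 0.002, -1.0]]
force: [1.4, 0.1, -0.7]
opening: 0.995
grasp_force: 0.0
```

To row units: -0.32 m is -0.4267, -0.28 m is -0.3733.

{"fn": "play_rows", "kwargs": {
  "motion": [
    [[0.0133,-0.0533,0,0,0,0],[0.0267,-0.1067,0,0,0,0],[0.04,-0.16,0,0,0,0],[0.0533,-0.2133,0,0,0,0],[0.0667,-0.2667,0,0,0,0],[0.08,-0.32,0,0,0,0],[0.0933,-0.3733,0,0,0,0],[0.1067,-0.4267,0,0,0,0]]
  ]
}}

```text
time_s: 8.23
position: [0.616, 0.1425, 0.1684]
tcp_rot: [[1.0, -0.0, -0.0], [-0.0, -1.0, -0.0], [-0.0, 0.0, -1.0]]
force: [1.0, -0.4, -0.4]
opening: 0.999
grasp_force: 0.0
```

{"fn": "play_rows", "kwargs": {
  "motion": [
    [[0.008,-0.04,0,0,0,0],[0.016,-0.08,0,0,0,0],[0.02,-0.1067,0,0,0,0],[0.02,-0.116,0,0,0,0],[0.02,-0.116,0,0,0,0],[0.02,-0.116,0,0,0,0]]
  ]
}}

```text
time_s: 8.73
position: [0.6304, 0.2267, 0.1681]
tcp_rot: [[1.0, 0.0, -0.001], [0.0, -1.0, -0.001], [-0.001, 0.001, -1.0]]
force: [-0.6, -0.6, 1.4]
opening: 0.995
grasp_force: 0.0
```

{"fn": "play_rows", "kwargs": {
  "motion": [
    [[0.0013,-0.0013,0.0267,0,0,0],[0.0013,-0.0013,0.0533,0,0,0],[0.0013,-0.0013,0.08,0,0,0],[0.0013,-0.0013,0.1,0,0,0],[0.0013,-0.0013,0.1133,0,0,0],[0.0013,-0.0013,0.1133,0,0,0]]
  ]
}}

```text
time_s: 9.23
position: [0.6302, 0.2262, 0.0811]
tcp_rot: [[1.0, -0.002, -0.005], [-0.002, -1.0, -0.001], [-0.005, 0.001, -1.0]]
force: [-1.3, 0.4, -0.2]
opening: 1.001
grasp_force: 0.0
```

{"fn": "play_rows", "kwargs": {
  "motion": [
    [[0,0,0,0,0,0],[0,0,0,0,0,0],[0,0,0,0,0,0],[0,0,0,0,0,0],[0,0,0,0,0,0],[0,0,0,0,0,0]]
  ],
  "fingers": 0.0
}}

```text
time_s: 9.73
position: [0.6325, 0.2285, 0.0846]
tcp_rot: [[1.0, 0.0, 0.002], [0.0, -1.0, -0.0], [0.002, 0.0, -1.0]]
force: [-1.1, -1.9, 2.7]
opening: 0.716
grasp_force: 30.0
```

To row units: -0.06 m is -0.08, -0.05 m is -0.0667.

{"fn": "play_rows", "kwargs": {
  "motion": [
    [[0,0,-0.0133,0,0,0],[0,0,-0.04,0,0,0],[0,0,-0.0667,0,0,0],[0,0,-0.08,0,0,0],[0,0,-0.08,0,0,0]]
  ]
}}

```text
time_s: 10.15
position: [0.6338, 0.2291, 0.1469]
tcp_rot: [[1.0, 0.0, 0.006], [0.0, -1.0, 0.001], [0.006, -0.001, -1.0]]
force: [0.5, 0.0, -0.3]
opening: 0.719
grasp_force: 30.0
```

```bash
cat > m2.py <<'E'
from fit import *
import sys
def measure(C,G,occn=()):
    mk={k:masks(C,k,np.add(g,(0,0,.02))) for k,g in G.items()}
    for k,g in G.items():
        occ={n:np.zeros((420,560),bool) for n in C}
        for o in occn:
            if o!=k:
                for n in mk.get(o,{}): occ[n]|=cv2.dilate(mk[o][n].astype(np.uint8),np.ones((3,3)))>0
        if not mk[k]: print(k,"none"); continue
        yaw=[0.,.3,-.3] if k in("marble_tile","socket","rubber_mat") else None
        x,f=fit(C,k,g,mk[k],occ,yaw); x2,f2=fit(C,k,g,mk[k],occ,[x[3]] if yaw else None,fixz=g[2])
        print(k,list(mk[k]),np.round(x,4),round(f,3),"| z fixed",np.round(x2[:2],4),round(f2,3))
E
python3 - <<'E'
from m2 import *
C=caps(); save(C["scene"],"s1"); save(C["top"],"t1")
print(bot.read_state()["position"])
measure(C,{"dice_cup":(.633,.229,.09),"ashtray":(.516,-.24,.005),"cork_coaster":(.49,.08,0),"socket":(.637,.23,0),"rubber_mat":(.514,-.2385,0),"bell_button":(.636,-.061,.006),"marble_tile":(.642,-.067,0)},("dice_cup","ashtray","bell_button"))
E
```

```text
[0.6316871  0.22849599 0.14372942]
dice_cup ['scene', 'top'] [0.6326 0.2307 0.0869 0.2784] 0.606 | z fixed [0.6329 0.2295] 0.609
ashtray ['scene', 'top'] [ 0.5128 -0.2382  0.0041  0.148 ] 0.039 | z fixed [ 0.5133 -0.238 ] 0.042
cork_coaster ['scene', 'top'] [ 0.4891  0.0803 -0.0005  0.1504] 0.037 | z fixed [0.4891 0.0803] 0.037
socket ['scene', 'top'] [ 0.6359  0.2304 -0.0015 -0.0372] 0.38 | z fixed [0.6363 0.2297] 0.38
rubber_mat ['scene', 'top'] [ 5.140e-01 -2.385e-01  2.000e-04 -1.899e-01] 0.085 | z fixed [ 0.514  -0.2386] 0.085
bell_button ['scene', 'top'] [ 0.6348 -0.0611  0.0053  0.1725] 0.044 | z fixed [ 0.6349 -0.0611] 0.047
marble_tile ['scene', 'top'] [ 0.6418 -0.067  -0.0013  0.0329] 0.038 | z fixed [ 0.642  -0.0671] 0.04
```

View pics/s1.png

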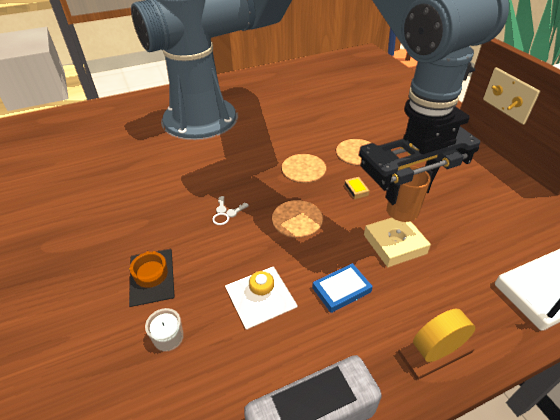

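{"fn": "play_rows", "kwargs": {
  "motion": [
    [[-0.02,0.02,0,0,0,0],[-0.0533,0.0533,0,0,0,0],[-0.0867,0.0893,0,0,0,0],[-0.12,0.1253,0,0,0,0],[-0.1533,0.16,0,0,0,0],[-0.18,0.1867,0,0,0,0],[-0.1893,0.1973,0,0,0,0],[-0.1893,0.1973,0.0133,0,0,0]]
  ]
}}

```text
time_s: 11.62
position: [0.4891, 0.079, 0.135]
tcp_rot: [[1.0, -0.003, 0.002], [-0.003, -1.0, -0.0], [0.002, 0.0, -1.0]]
force: [0.4, 0.6, -0.7]
opening: 0.719
grasp_force: 30.0
```

To row units: 0.066 m is 0.088, 0.065 m is 0.0867.

{"fn": "play_rows", "kwargs": {
  "motion": [
    [[0,0,0.02,0,0,0],[0,0,0.04,0,0,0],[0,0,0.06,0,0,0],[0,0,0.0733,0,0,0],[0,0,0.0827,0,0,0],[0,0,0.0867,0,0,0],[0,0,0.088,0,0,0],[0,0,0.088,0,0,0]]
  ]
}}

```text
time_s: 12.28
position: [0.4903, 0.0806, 0.0677]
tcp_rot: [[1.0, -0.0, 0.001], [-0.0, -1.0, 0.0], [0.001, -0.0, -1.0]]
force: [0.0, 0.4, -0.6]
opening: 0.72
grasp_force: 30.0
```

To row units: 0.005 m is 0.0067, 0.001 m is 0.0013.

{"fn": "play_rows", "kwargs": {
  "motion": [
    [[0,0,0.0013,0,0,0],[0,0,0.0027,0,0,0],[0,0,0.004,0,0,0],[0,0,0.0053,0,0,0],[0,0,0.006,0,0,0],[0,0,0.0067,0,0,0],[0,0,0.0067,0,0,0]]
  ]
}}

```text
time_s: 12.87
position: [0.4899, 0.0805, 0.0626]
tcp_rot: [[1.0, -0.0, 0.0], [-0.0, -1.0, 0.0], [0.0, -0.0, -1.0]]
force: [-0.3, -0.8, -1.4]
opening: 0.719
grasp_force: 30.0
```

To row units: 0.0015 m is 0.002, 0.001 m is 0.0013.

{"fn": "play_rows", "kwargs": {
  "motion": [
    [[0,0,0.0007,0,0,0],[0,0,0.0013,0,0,0],[0,0,0.002,0,0,0],[0,0,0.002,0,0,0]]
  ]
}}

```text
time_s: 13.2
position: [0.4901, 0.0803, 0.0624]
tcp_rot: [[1.0, -0.0, 0.001], [-0.0, -1.0, -0.0], [0.001, 0.0, -1.0]]
force: [-2.9, -0.9, 11.2]
opening: 0.715
grasp_force: 30.0
```

To row units: -0.1 m is -0.1333, -0.085 m is -0.1133.

{"fn": "play_rows", "kwargs": {
  "motion": [
    [[0,0,0,0,0,0],[0,0,0,0,0,0],[0,0,0,0,0,0],[0,0,0,0,0,0],[0,0,-0.0267,0,0,0],[0,0,-0.0667,0,0,0],[0,0,-0.1133,0,0,0],[0,0,-0.1333,0,0,0]]
  ],
  "fingers": 0.087
}}

```text
time_s: 13.87
position: [0.4914, 0.0805, 0.164]
tcp_rot: [[1.0, -0.0, 0.005], [-0.0, -1.0, -0.0], [0.005, 0.0, -1.0]]
force: [1.6, -0.8, 0.7]
opening: 0.994
grasp_force: 0.0
```

To row units: 0.145 m is 0.1933, 0.141 m is 0.188.

{"fn": "play_rows", "kwargs": {
  "motion": [
    [[0.0267,0.0267,0,0,0,0],[0.06,0.06,0,0,0,0],[0.0933,0.0933,0,0,0,0],[0.1307,0.1293,0,0,0,0],[0.1667,0.1627,0,0,0,0],[0.1933,0.1867,0.0133,0,0,0],[0.1933,0.188,0.04,0,0,0],[0.1933,0.188,0.0533,0,0,0]]
  ]
}}

```text
time_s: 14.53
position: [0.635, -0.062, 0.1189]
tcp_rot: [[1.0, -0.002, -0.002], [-0.002, -1.0, 0.0], [-0.002, -0.0, -1.0]]
force: [-0.5, 0.9, -0.4]
opening: 0.998
grasp_force: 0.0
```

```bash
python3 - <<'E'
from m2 import *
C=caps(); save(C["top"],"t2")
print(bot.read_state()["position"])
measure(C,{"dice_cup":(.489,.0803,.006),"cork_coaster":(.49,.08,0),"socket":(.637,.23,0)},("dice_cup",))
c=C["top"];print("hole px?",proj(c,(.637,.23,.028)))
cv2.imwrite("pics/t2c.png",cv2.resize(c["frame"][100:280,100:340,::-1],None,fx=3,fy=3,interpolation=cv2.INTER_CUBIC))
E
```

```text
[ 0.6319484  -0.05972165  0.11801432]
dice_cup none
cork_coaster ['scene'] [-0.4742  0.6326 -1.2258 53.167 ] 0.632 | z fixed [0.4916 0.0794] 0.82
socket ['scene', 'top'] [ 6.368e-01  2.296e-01 -1.000e-04 -4.800e-02] 0.25 | z fixed [0.637  0.2296] 0.25
hole px? [174.66297968 157.19027488]
```

View pics/t2c.png

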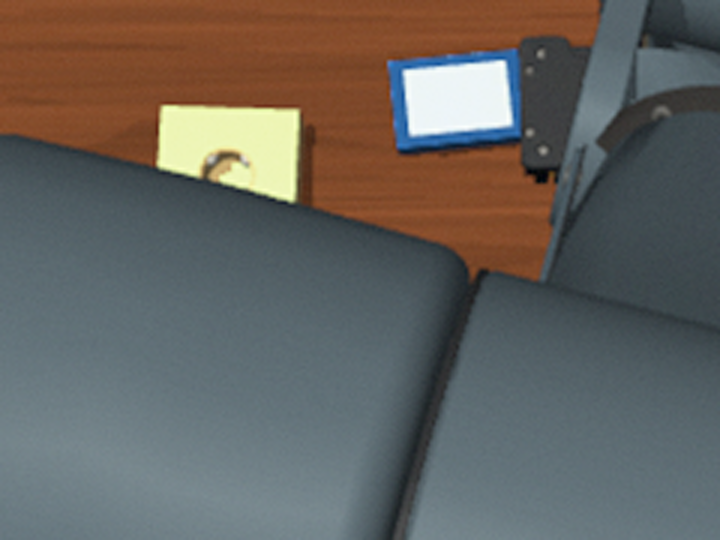

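The crop shows the arm blocking most of the view. The free corner of the socket shows its hole at about px (177,157), which agrees with the fit. Next I grasp the button.

To row units: 0.081 m is 0.108, 0.003 m is 0.004.

{"fn": "play_rows", "kwargs": {
  "motion": [
    [[0.004,0.0013,0.0267,0,0,0],[0.004,0.0013,0.0533,0,0,0],[0.004,0.0013,0.08,0,0,0],[0.004,0.0013,0.1,0,0,0],[0.004,0.0013,0.108,0,0,0],[0.004,0.0013,0.108,0,0,0],[0.004,0.0013,0.108,0,0,0]]
  ]
}}

```text
time_s: 15.52
position: [0.6383, -0.0615, 0.0407]
tcp_rot: [[1.0, 0.0, 0.001], [0.0, -1.0, -0.0], [0.001, 0.0, -1.0]]
force: [-0.2, -0.1, 1.0]
opening: 0.999
grasp_force: 0.0
```

{"fn": "play_rows", "kwargs": {
  "motion": [
    [[0,0,0,0,0,0],[0,0,0,0,0,0],[0,0,0,0,0,0],[0,0,0,0,0,0],[0,0,0,0,0,0],[0,0,0,0,0,0],[0,0,0,0,0,0]]
  ],
  "fingers": 0.0
}}

```text
time_s: 16.1
position: [0.6379, -0.0616, 0.0402]
tcp_rot: [[1.0, -0.0, 0.0], [-0.0, -1.0, -0.0], [0.0, 0.0, -1.0]]
force: [0.0, -0.4, -0.3]
opening: 0.551
grasp_force: 0.0
```

{"fn": "play_rows", "kwargs": {
  "motion": [
    [[-0.0027,0,0.0027,0,0,0],[-0.0027,0,0.0027,0,0,0],[-0.0027,0,0.0027,0,0,0],[-0.0027,0,0.0027,0,0,0],[-0.0027,0,0.0027,0,0,0]]
  ],
  "fingers": 0.0
}}

```text
time_s: 16.52
position: [0.6377, -0.0618, 0.0397]
tcp_rot: [[1.0, -0.0, 0.005], [-0.0, -1.0, -0.001], [0.005, 0.001, -1.0]]
force: [1.3, 1.3, 7.0]
opening: 0.514
grasp_force: 30.0
```

To row units: -0.07 m is -0.0933, -0.005 m is -0.0067.

{"fn": "play_rows", "kwargs": {
  "motion": [
    [[0,0,-0.0067,0,0,0],[0,0,-0.0267,0,0,0],[0,0,-0.0533,0,0,0],[0,0,-0.08,0,0,0],[0,0,-0.0933,0,0,0],[0,0,-0.0933,0,0,0]]
  ]
}}

```text
time_s: 17.02
position: [0.6373, -0.0619, 0.1104]
tcp_rot: [[1.0, -0.0, 0.004], [-0.0, -1.0, -0.001], [0.004, 0.001, -1.0]]
force: [0.1, -0.6, -1.7]
opening: 0.514
grasp_force: 30.0
```

```bash
python3 - <<'E'
from m2 import *
C=caps(); s=bot.read_state(); print(s["position"],s["opening"],s["force"])
measure(C,{"bell_button":(s["position"]-[0.002,0,.034]),"dice_cup":(.489,.0803,.006),"cork_coaster":(.489,.0803,0),"socket":(.637,.2297,0)},("dice_cup",))
c=C["scene"];cv2.imwrite("pics/s3c.png",cv2.resize(c["frame"][130:330,200:440,::-1],None,fx=3,fy=3,interpolation=cv2.INTER_CUBIC))
E
```

```text
[ 0.63541092 -0.06146094  0.1077102 ] 0.5188340908019415 [ 0.01003558  0.86520328 -1.33893383]
bell_button ['scene'] [ 0.6318 -0.0594  0.0733  0.1328] 0.093 | z fixed [ 0.6321 -0.0595] 0.094
dice_cup none
cork_coaster ['scene'] [-1.2135  1.0309 -2.1302 42.0992] 0.333 | z fixed [0.4914 0.0879] 0.93
socket ['scene', 'top'] [ 6.370e-01  2.293e-01 -4.000e-04 -4.070e-02] 0.345 | z fixed [0.6371 0.2293] 0.344
```

View pics/s3c.png

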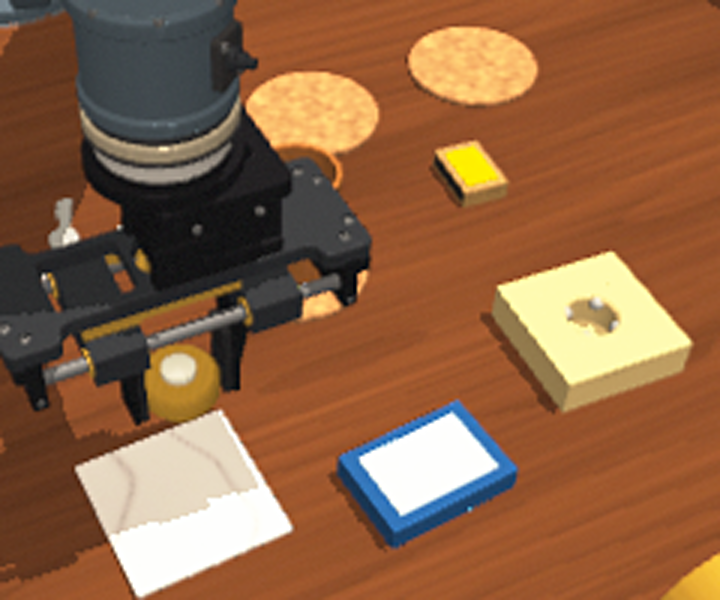

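The crop shows the button held upright between the fingertips. The empty socket hole is at about px (397.7,235.3), with the balls showing.

```bash
python3 - <<'E'
from m2 import *
c=imaging.capture("scene"); print(at_z(c,(397.7,235.3),.028), proj(c,(.637,.2297,.028)))
s=bot.read_state(); print(s["position"],s["joint_positions"])
E
```

```text
[0.64030683 0.22882699 0.028     ] [397.08074438 234.05005654]
[ 0.63566609 -0.06151312  0.10755242] [-1.55363801e+01  4.05634486e+01  8.59757869e+01 -5.41594049e-04
  5.35072171e+01  7.44746059e+01]
```

To row units: -0.28 m is -0.3733, -0.06 m is -0.08.

{"fn": "play_rows", "kwargs": {
  "motion": [
    [[0.0013,-0.0267,0,0,0,0],[0.0013,-0.08,0,0,0,0],[0.0027,-0.1333,0,0,0,0],[0.0027,-0.1867,0,0,0,0],[0.004,-0.24,0,0,0,0],[0.004,-0.2933,0,0,0,0],[0.0053,-0.34,0,0,0,0],[0.0053,-0.3733,0,0,0,0]]
  ]
}}

```text
time_s: 18.23
position: [0.6395, 0.2221, 0.1081]
tcp_rot: [[1.0, 0.002, 0.0], [0.002, -1.0, 0.001], [0.0, -0.001, -1.0]]
force: [0.7, -0.6, -1.1]
opening: 0.516
grasp_force: 30.0
```

To row units: 0.035 m is 0.0467, 0.03 m is 0.04.

{"fn": "play_rows", "kwargs": {
  "motion": [
    [[0,-0.014,0,0,0,0],[0,-0.014,0,0,0,0],[0,-0.014,0.0133,0,0,0],[0,-0.014,0.0267,0,0,0],[0,-0.014,0.04,0,0,0],[0,-0.014,0.0467,0,0,0],[0,-0.014,0.0467,0,0,0],[0,-0.014,0.0467,0,0,0]]
  ]
}}

```text
time_s: 18.9
position: [0.6397, 0.2278, 0.072]
tcp_rot: [[1.0, -0.002, -0.002], [-0.002, -1.0, -0.0], [-0.002, 0.0, -1.0]]
force: [0.0, 0.3, -1.3]
opening: 0.517
grasp_force: 30.0
```

```bash
python3 - <<'E'
from m2 import *
C=caps(); s=bot.read_state(); print(s["position"],s["opening"],s["force"])
for n,c in C.items():
    a=proj(c,(.637,.2297,.028)).astype(int)
    cv2.imwrite(f"pics/ins_{n}.png",cv2.resize(c["frame"][max(0,a[1]-60):a[1]+40,max(0,a[0]-65):a[0]+65,::-1],None,fx=5,fy=5,interpolation=cv2.INTER_CUBIC))
measure(C,{"bell_button":s["position"]-[.003,0,.034],"dice_cup":(.489,.0803,.006),"cork_coaster":(.489,.0803,0)},("dice_cup",))
E
```

```text
[0.64036534 0.22847995 0.07321508] 0.5116015175335107 [ 1.0904742   0.24939273 -1.43412326]
bell_button ['scene'] [ 0.4015  0.4891 -0.3011 -5.8159] 0.223 | z fixed [0.6369 0.2286] 0.539
dice_cup ['scene', 'top'] [0.4894 0.0809 0.0054 0.0513] 0.045 | z fixed [0.4895 0.0809] 0.045
cork_coaster ['scene'] [ 0.4767  0.0858 -0.0142  0.6882] 0.041 | z fixed [0.4885 0.0802] 0.058
```

View pics/ins_scene.png

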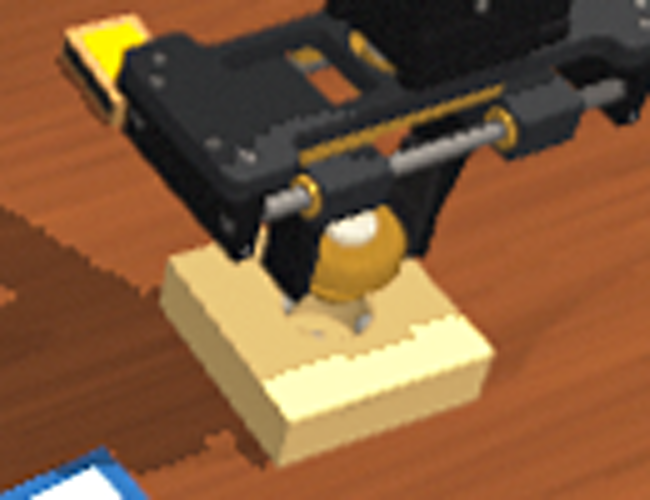

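The cup is within 1 mm of the coaster's centre. The button hangs centred over the hole, with crop pixel (355,245) above (330,310). Next I lower it slowly.

To row units: 0.016 m is 0.0213, 0.014 m is 0.0187.

{"fn": "play_rows", "kwargs": {
  "motion": [
    [[0,0,0.004,0,0,0],[0,0,0.008,0,0,0],[0,0,0.012,0,0,0],[0,0,0.016,0,0,0],[0,0,0.0187,0,0,0],[0,0,0.0213,0,0,0],[0,0,0.0213,0,0,0]]
  ]
}}

```text
time_s: 19.88
position: [0.6395, 0.2289, 0.0563]
tcp_rot: [[1.0, -0.0, -0.001], [-0.0, -1.0, -0.0], [-0.001, 0.0, -1.0]]
force: [0.1, -1.0, -1.9]
opening: 0.513
grasp_force: 30.0
```

To row units: 0.003 m is 0.004, 0.001 m is 0.0013.

{"fn": "play_rows", "kwargs": {
  "motion": [
    [[0,0,0.0013,0,0,0],[0,0,0.0027,0,0,0],[0,0,0.004,0,0,0],[0,0,0.004,0,0,0]]
  ]
}}

```text
time_s: 20.22
position: [0.6398, 0.2289, 0.0539]
tcp_rot: [[1.0, -0.0, -0.0], [-0.0, -1.0, -0.0], [-0.0, 0.0, -1.0]]
force: [0.3, -0.0, -0.9]
opening: 0.519
grasp_force: 30.0
```

To row units: 0.0015 m is 0.002, 0.001 m is 0.0013.

{"fn": "play_rows", "kwargs": {
  "motion": [
    [[0,0,0.0007,0,0,0],[0,0,0.0013,0,0,0],[0,0,0.002,0,0,0],[0,0,0.002,0,0,0]]
  ]
}}

```text
time_s: 20.55
position: [0.6399, 0.2289, 0.0528]
tcp_rot: [[1.0, -0.0, 0.0], [-0.0, -1.0, -0.0], [0.0, 0.0, -1.0]]
force: [-0.8, -1.0, 1.0]
opening: 0.515
grasp_force: 30.0
```

To row units: -0.08 m is -0.1067, -0.07 m is -0.0933.

{"fn": "play_rows", "kwargs": {
  "motion": [
    [[0,0,0,0,0,0],[0,0,0,0,0,0],[0,0,0,0,0,0],[0,0,0,0,0,0],[0,0,-0.0133,0,0,0],[0,0,-0.0533,0,0,0],[0,0,-0.0933,0,0,0],[0,0,-0.1067,0,0,0]]
  ],
  "fingers": 0.087
}}

```text
time_s: 21.22
position: [0.6428, 0.2296, 0.1377]
tcp_rot: [[1.0, -0.0, 0.008], [-0.0, -1.0, 0.002], [0.008, -0.002, -1.0]]
force: [1.0, -0.6, 1.2]
opening: 0.98
grasp_force: 0.0
```

{"fn": "play_rows", "kwargs": {
  "motion": [
    [[-0.0067,0.0267,0,0,0,0],[-0.02,0.08,0,0,0,0],[-0.0333,0.1333,0,0,0,0],[-0.0467,0.1867,0,0,0,0],[-0.06,0.24,0,0,0,0],[-0.0733,0.2933,0,0,0,0],[-0.0867,0.3467,0,0,0,0],[-0.1067,0.4,0,0,0,0]]
  ]
}}

```text
time_s: 21.88
position: [0.5606, -0.0722, 0.133]
tcp_rot: [[1.0, -0.0, 0.002], [-0.0, -1.0, -0.001], [0.002, 0.001, -1.0]]
force: [1.0, -0.5, -0.3]
opening: 1.003
grasp_force: 0.0
```

To row units: 0.1685 m is 0.2247, 0.155 m is 0.2067.

{"fn": "play_rows", "kwargs": {
  "motion": [
    [[-0.0133,0.0533,0,0,0,0],[-0.0267,0.1067,0,0,0,0],[-0.04,0.16,0,0,0,0],[-0.0533,0.2067,0,0,0,0],[-0.06,0.2247,0,0,0,0],[-0.06,0.2247,0.0133,0,0,0],[-0.06,0.2247,0.04,0,0,0],[-0.06,0.2247,0.0533,0,0,0]]
  ]
}}

```text
time_s: 22.55
position: [0.5143, -0.237, 0.0909]
tcp_rot: [[1.0, -0.0, -0.002], [-0.0, -1.0, 0.002], [-0.002, -0.002, -1.0]]
force: [-0.0, 1.2, -1.2]
opening: 1.0
grasp_force: 0.0
```

```bash
python3 - <<'E'
from m2 import *
C=caps(); s=bot.read_state(); print(s["position"],s["opening"],s["force"])
save(C["scene"],"s4")
measure(C,{"bell_button":(.637,.2297,.018),"dice_cup":(.489,.0803,.006),"cork_coaster":(.489,.0803,0),"socket":(.637,.2297,0),"ashtray":(.513,-.238,.005),"marble_tile":(.642,-.067,0)},("dice_cup","bell_button"))
E
```

```text
[ 0.51376843 -0.23595099  0.09030879] 0.9972237655210955 [-0.43553013  0.65405797  0.65518337]
bell_button ['scene', 'top'] [0.6367 0.2298 0.0182 0.1555] 0.053 | z fixed [0.6365 0.2298] 0.054
dice_cup ['scene', 'top'] [0.4884 0.0811 0.0042 0.196 ] 0.054 | z fixed [0.4883 0.0809] 0.057
cork_coaster ['scene', 'top'] [ 4.890e-01  8.040e-02 -4.000e-04  1.626e-01] 0.059 | z fixed [0.4891 0.0803] 0.06
socket ['scene', 'top'] [ 6.369e-01  2.298e-01 -3.000e-04 -5.620e-02] 0.041 | z fixed [0.6369 0.2298] 0.041
ashtray ['scene'] [ 0.5042 -0.2391 -0.0056  1.7511] 0.028 | z fixed [ 0.5134 -0.2384] 0.035
marble_tile ['scene', 'top'] [ 6.418e-01 -6.720e-02 -2.000e-04  3.130e-02] 0.035 | z fixed [ 0.6419 -0.0672] 0.035
```

View pics/s4.png

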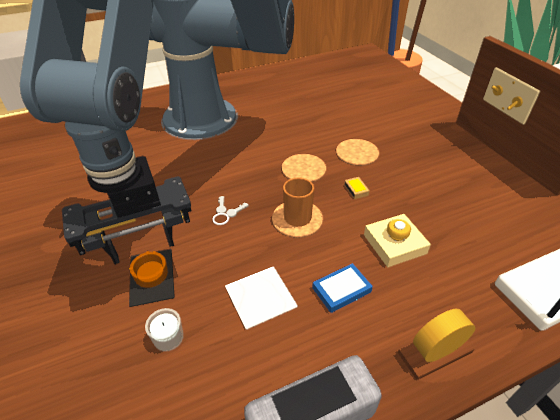

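The cup stands centred on the coaster at (298,205). The button sits upright in the socket, held short of home, at (399,229). The ashtray is on the mat at (148,268). Next I regrasp the ashtray.

To row units: 0.063 m is 0.084, 0.062 m is 0.0827.

{"fn": "play_rows", "kwargs": {
  "motion": [
    [[0.0027,0.0033,0.0267,0,0,0],[0.0027,0.0033,0.0533,0,0,0],[0.0027,0.0033,0.0733,0,0,0],[0.0027,0.0033,0.0827,0,0,0],[0.0027,0.0033,0.084,0,0,0],[0.0027,0.0033,0.084,0,0,0]]
  ]
}}

```text
time_s: 23.75
position: [0.5171, -0.2411, 0.0294]
tcp_rot: [[1.0, -0.0, -0.0], [-0.0, -1.0, 0.0], [-0.0, -0.0, -1.0]]
force: [0.2, -0.6, -0.3]
opening: 0.999
grasp_force: 0.0
```

{"fn": "play_rows", "kwargs": {
  "motion": [
    [[0,0,0,0,0,0],[0,0,0,0,0,0],[0,0,0,0,0,0],[0,0,0,0,0,0],[0,0,0,0,0,0],[0,0,0,0,0,0]]
  ],
  "fingers": 0.0
}}

```text
time_s: 24.25
position: [0.5174, -0.2411, 0.0303]
tcp_rot: [[1.0, -0.0, 0.001], [-0.0, -1.0, -0.0], [0.001, 0.0, -1.0]]
force: [-0.7, 1.8, 5.4]
opening: 0.753
grasp_force: 31.0
```

To row units: -0.135 m is -0.18, -0.06 m is -0.08.

{"fn": "play_rows", "kwargs": {
  "motion": [
    [[0,0,-0.0133,0,0,0],[0,0,-0.04,0,0,0],[0.0067,-0.0133,-0.0667,0,0,0],[0.0267,-0.04,-0.08,0,0,0],[0.0533,-0.0733,-0.08,0,0,0],[0.08,-0.1067,-0.08,0,0,0],[0.1067,-0.144,-0.08,0,0,0],[0.1333,-0.18,-0.08,0,0,0]]
  ]
}}

```text
time_s: 24.92
position: [0.6177, -0.1048, 0.0899]
tcp_rot: [[1.0, -0.001, -0.0], [-0.001, -1.0, -0.0], [-0.0, 0.0, -1.0]]
force: [0.5, -0.9, -0.9]
opening: 0.751
grasp_force: 30.9
```

To row units: 0.04 m is 0.0533, -0.0375 m is -0.05.

{"fn": "play_rows", "kwargs": {
  "motion": [
    [[0.02,-0.0267,0,0,0,0],[0.0353,-0.0467,0,0,0,0],[0.038,-0.05,0.0067,0,0,0],[0.038,-0.05,0.02,0,0,0],[0.038,-0.05,0.0333,0,0,0],[0.038,-0.05,0.0467,0,0,0],[0.038,-0.05,0.0533,0,0,0],[0.038,-0.05,0.0533,0,0,0]]
  ]
}}

```text
time_s: 25.58
position: [0.6436, -0.0693, 0.0471]
tcp_rot: [[1.0, -0.002, -0.005], [-0.002, -1.0, 0.001], [-0.005, -0.001, -1.0]]
force: [-0.2, 0.7, -2.6]
opening: 0.75
grasp_force: 30.9
```

```bash
python3 - <<'E'
from m2 import *
C=caps(); s=bot.read_state(); print(s["position"],s["opening"],s["force"])
measure(C,{"ashtray":s["position"]-[.003,0,.025],"marble_tile":(.642,-.067,0)},("ashtray",))
c=C["scene"]; a=proj(c,(.642,-.067,.03)).astype(int)
cv2.imwrite("pics/ash.png",cv2.resize(c["frame"][a[1]-60:a[1]+60,a[0]-80:a[0]+80,::-1],None,fx=4,fy=4,interpolation=cv2.INTER_CUBIC))
E
```

```text
[ 0.64515158 -0.06937965  0.0489456 ] 0.7537958416778778 [-0.0165859  -0.57870062 -1.64027967]
ashtray ['scene'] [ 0.6144 -0.0593 -0.0168  1.7028] 0.208 | z fixed [ 0.6408 -0.0681] 0.262
marble_tile ['scene'] [ 0.6204 -0.0614 -0.0375  0.0622] 0.192 | z fixed [ 0.6416 -0.0683] 0.234
```

View pics/ash.png

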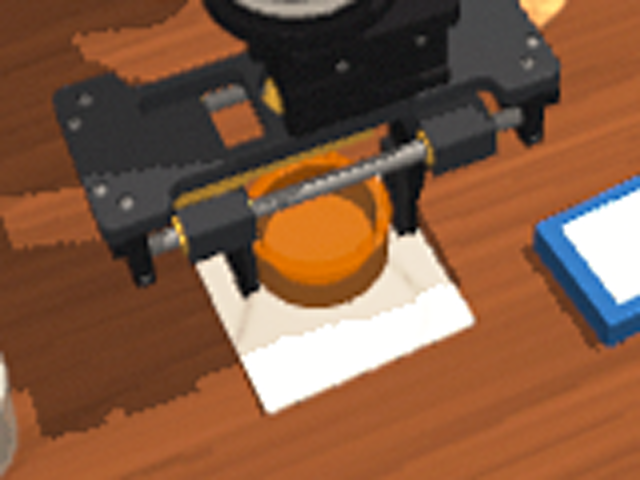

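The ashtray is held level above the tile, with the crop showing it at (320,235) over the tile's middle. Next I lower it gently.

{"fn": "play_rows", "kwargs": {
  "motion": [
    [[0.0013,-0.0013,0.004,0,0,0],[0.0013,-0.0013,0.008,0,0,0],[0.0013,-0.0013,0.012,0,0,0],[0.0013,-0.0013,0.016,0,0,0],[0.0013,-0.0013,0.0187,0,0,0],[0.0013,-0.0013,0.02,0,0,0],[0.0013,-0.0013,0.02,0,0,0]]
  ]
}}

```text
time_s: 26.47
position: [0.6464, -0.0675, 0.0341]
tcp_rot: [[1.0, -0.0, -0.001], [-0.0, -1.0, 0.0], [-0.001, -0.0, -1.0]]
force: [-0.8, -0.0, -1.8]
opening: 0.748
grasp_force: 30.9
```

To row units: 0.002 m is 0.0027, 0.001 m is 0.0013.

{"fn": "play_rows", "kwargs": {
  "motion": [
    [[0,0,0.0007,0,0,0],[0,0,0.0013,0,0,0],[0,0,0.002,0,0,0],[0,0,0.0027,0,0,0],[0,0,0.0027,0,0,0]]
  ]
}}

```text
time_s: 26.88
position: [0.6467, -0.0676, 0.0325]
tcp_rot: [[1.0, -0.0, -0.0], [-0.0, -1.0, 0.0], [-0.0, -0.0, -1.0]]
force: [-0.1, 0.0, -1.4]
opening: 0.753
grasp_force: 30.9
```

To row units: 0.0015 m is 0.002, 0.001 m is 0.0013.

{"fn": "play_rows", "kwargs": {
  "motion": [
    [[0,0,0.0007,0,0,0],[0,0,0.0013,0,0,0],[0,0,0.002,0,0,0],[0,0,0.002,0,0,0]]
  ]
}}

```text
time_s: 27.22
position: [0.6468, -0.0676, 0.0314]
tcp_rot: [[1.0, -0.0, 0.0], [-0.0, -1.0, -0.0], [0.0, 0.0, -1.0]]
force: [-1.2, -0.2, 2.0]
opening: 0.748
grasp_force: 31.0
```

To row units: -0.1 m is -0.1333, -0.08 m is -0.1067.

{"fn": "play_rows", "kwargs": {
  "motion": [
    [[0,0,0,0,0,0],[0,0,0,0,0,0],[0,0,0,0,0,0],[0,0,0,0,0,0],[0,0,-0.0133,0,0,0],[0,0,-0.0533,0,0,0],[0,0,-0.1067,0,0,0],[0,0,-0.1333,0,0,0]]
  ],
  "fingers": 0.087
}}

```text
time_s: 27.88
position: [0.6487, -0.068, 0.1354]
tcp_rot: [[1.0, -0.0, 0.006], [-0.0, -1.0, -0.001], [0.006, 0.001, -1.0]]
force: [0.6, -0.8, 1.0]
opening: 0.994
grasp_force: 0.0
```

To row units: -0.29 m is -0.3867, -0.006 m is -0.008.

{"fn": "play_rows", "kwargs": {
  "motion": [
    [[0,-0.0267,0,0,0,0],[0,-0.08,0,0,0,0],[-0.0027,-0.1333,0,0,0,0],[-0.0053,-0.1867,0,0,0,0],[-0.008,-0.24,0,0,0,0],[-0.0107,-0.2933,0,0,0,0],[-0.012,-0.3467,0,0,0,0],[-0.012,-0.3867,0,0,0,0]]
  ],
  "fingers": 0.0
}}

```text
time_s: 28.55
position: [0.6371, 0.2259, 0.132]
tcp_rot: [[1.0, 0.002, 0.001], [0.002, -1.0, 0.001], [0.001, -0.001, -1.0]]
force: [-0.1, 0.4, 0.2]
opening: 0.476
grasp_force: 0.0
```

To row units: 0.03 m is 0.04, 0.02 m is 0.0267.

{"fn": "play_rows", "kwargs": {
  "motion": [
    [[0,-0.0087,0,0,0,0],[0,-0.0087,0.0133,0,0,0],[0,-0.0087,0.0267,0,0,0],[0,-0.0087,0.04,0,0,0],[0,-0.0087,0.04,0,0,0],[0,-0.0087,0.04,0,0,0],[0,-0.0087,0.04,0,0,0]]
  ]
}}

```text
time_s: 29.13
position: [0.638, 0.2275, 0.1007]
tcp_rot: [[1.0, -0.002, -0.001], [-0.002, -1.0, -0.0], [-0.001, 0.0, -1.0]]
force: [-0.7, 0.2, 0.7]
opening: 0.015
grasp_force: 0.0
```

```bash
python3 - <<'E'
from m2 import *
C=caps(); s=bot.read_state(); print(s["position"],s["opening"],s["force"],s["grasp_force"])
measure(C,{"ashtray":(.642,-.067,.006),"marble_tile":(.642,-.067,0),"bell_button":(.637,.2297,.018)},("ashtray",))
c=C["scene"]; a=proj(c,(.637,.2297,.06)).astype(int)
cv2.imwrite("pics/push.png",cv2.resize(c["frame"][a[1]-60:a[1]+60,a[0]-80:a[0]+80,::-1],None,fx=4,fy=4,interpolation=cv2.INTER_CUBIC))
E
```

```text
[0.6383795  0.22809364 0.1013751 ] 0.005826293472409289 [0.54486901 0.93911971 0.32475374] 0.0
ashtray ['scene', 'top'] [ 0.6411 -0.0658  0.0032  0.1764] 0.095 | z fixed [ 0.6431 -0.0666] 0.1
marble_tile ['scene', 'top'] [ 0.6421 -0.0675  0.0009  0.034 ] 0.06 | z fixed [ 0.6419 -0.0675] 0.061
bell_button ['scene', 'top'] [0.6306 0.2341 0.0111 0.1764] 0.507 | z fixed [0.6347 0.2293] 0.514
```

View pics/push.png

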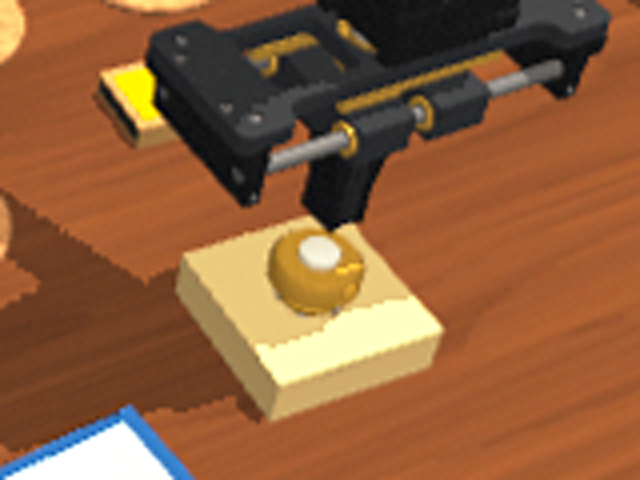

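The closed fingertips are above the white push piece at crop (320,250), and the ashtray is about 1 mm off the tile's centre. Next I push the button straight down.

To row units: 0.022 m is 0.0293, -0.001 m is -0.0013.

{"fn": "play_rows", "kwargs": {
  "motion": [
    [[0,-0.0013,0.008,0,0,0],[0,-0.0013,0.016,0,0,0],[0,-0.0013,0.024,0,0,0],[0,-0.0013,0.028,0,0,0],[0,-0.0013,0.0293,0,0,0],[0,-0.0013,0.0293,0,0,0]]
  ]
}}

```text
time_s: 30.03
position: [0.6373, 0.2299, 0.0782]
tcp_rot: [[1.0, -0.0, -0.001], [-0.0, -1.0, -0.0], [-0.001, 0.0, -1.0]]
force: [-0.3, -1.0, 0.8]
opening: 0.008
grasp_force: 0.0
```

To row units: 0.004 m is 0.0053, 0.001 m is 0.0013.

{"fn": "play_rows", "kwargs": {
  "motion": [
    [[0,0,0.0013,0,0,0],[0,0,0.0027,0,0,0],[0,0,0.004,0,0,0],[0,0,0.0053,0,0,0],[0,0,0.0053,0,0,0]]
  ]
}}

```text
time_s: 30.45
position: [0.6386, 0.2301, 0.0759]
tcp_rot: [[1.0, -0.0, 0.002], [-0.0, -1.0, 0.0], [0.002, -0.0, -1.0]]
force: [0.2, -0.5, 4.0]
opening: 0.006
grasp_force: 1.7
```

To row units: 0.001 m is 0.0013, 0.0005 m is 0.0007.

{"fn": "play_rows", "kwargs": {
  "motion": [
    [[0,0,0.0007,0,0,0],[0,0,0.0013,0,0,0],[0,0,0.0013,0,0,0]]
  ]
}}

```text
time_s: 30.7
position: [0.6387, 0.2301, 0.0753]
tcp_rot: [[1.0, -0.0, 0.002], [-0.0, -1.0, 0.0], [0.002, -0.0, -1.0]]
force: [-0.7, -0.6, 5.4]
opening: 0.004
grasp_force: 2.9
```

To row units: 0.0015 m is 0.002, 0.001 m is 0.0013.

{"fn": "play_rows", "kwargs": {
  "motion": [
    [[0,0,0.0007,0,0,0],[0,0,0.0013,0,0,0],[0,0,0.002,0,0,0],[0,0,0.002,0,0,0]]
  ]
}}

```text
time_s: 31.03
position: [0.6388, 0.2301, 0.0739]
tcp_rot: [[1.0, -0.0, 0.003], [-0.0, -1.0, 0.001], [0.003, -0.001, -1.0]]
force: [-0.6, 0.6, 5.0]
opening: 0.008
grasp_force: 2.6
```

To row units: 0.001 m is 0.0013, 0.0005 m is 0.0007.

{"fn": "play_rows", "kwargs": {
  "motion": [
    [[0,0,0.0007,0,0,0],[0,0,0.0013,0,0,0],[0,0,0.0013,0,0,0]]
  ]
}}

```text
time_s: 31.28
position: [0.6384, 0.23, 0.0724]
tcp_rot: [[1.0, -0.0, 0.002], [-0.0, -1.0, 0.0], [0.002, -0.0, -1.0]]
force: [0.7, 0.0, 5.4]
opening: 0.009
grasp_force: 2.4
```

Force steady, the button is sliding down past the balls; keep going in small steps toward TCP 0.065.

To row units: 0.003 m is 0.004, 0.002 m is 0.0027.

{"fn": "play_rows", "kwargs": {
  "motion": [
    [[0,0,0.0013,0,0,0],[0,0,0.0027,0,0,0],[0,0,0.004,0,0,0],[0,0,0.004,0,0,0]]
  ]
}}

```text
time_s: 31.62
position: [0.6367, 0.2297, 0.0673]
tcp_rot: [[1.0, -0.0, -0.003], [-0.0, -1.0, -0.001], [-0.003, 0.001, -1.0]]
force: [-0.1, -0.0, 0.1]
opening: 0.007
grasp_force: 0.0
```

To row units: 0.0025 m is 0.0033, 0.001 m is 0.0013.

{"fn": "play_rows", "kwargs": {
  "motion": [
    [[0,0,0.0013,0,0,0],[0,0,0.0027,0,0,0],[0,0,0.0033,0,0,0],[0,0,0.0033,0,0,0]]
  ]
}}

```text
time_s: 31.95
position: [0.6375, 0.2299, 0.0657]
tcp_rot: [[1.0, -0.0, -0.001], [-0.0, -1.0, -0.0], [-0.001, 0.0, -1.0]]
force: [0.3, 0.6, -1.0]
opening: 0.001
grasp_force: 0.0
```

To row units: 0.0015 m is 0.002, 0.001 m is 0.0013.

{"fn": "play_rows", "kwargs": {
  "motion": [
    [[0,0,0.0007,0,0,0],[0,0,0.0013,0,0,0],[0,0,0.002,0,0,0],[0,0,0.002,0,0,0]]
  ]
}}

```text
time_s: 32.28
position: [0.6378, 0.2299, 0.0654]
tcp_rot: [[1.0, -0.0, 0.0], [-0.0, -1.0, -0.0], [0.0, 0.0, -1.0]]
force: [-1.3, -0.1, 4.8]
opening: 0.003
grasp_force: 2.4
```

Hard stop at TCP z 0.0654, which is the home height. Next I retreat clear of everything and check.

To row units: 0.16 m is 0.2133, -0.15 m is -0.2.

{"fn": "play_rows", "kwargs": {
  "motion": [
    [[0,0,-0.0133,0,0,0],[0,0,-0.0533,0,0,0],[0,0,-0.1067,0,0,0],[0,0,-0.16,0,0,0],[0,0.0533,-0.1867,0,0,0],[0,0.1067,-0.2,0,0,0],[0,0.16,-0.2,0,0,0],[0,0.2133,-0.2,0,0,0]]
  ]
}}

```text
time_s: 32.95
position: [0.6384, 0.0687, 0.217]
tcp_rot: [[1.0, 0.001, 0.004], [0.001, -1.0, -0.0], [0.004, 0.0, -1.0]]
force: [-0.1, 0.5, -1.1]
opening: 0.004
grasp_force: 0.0
```

To row units: 0.31 m is 0.4133, 0.28 m is 0.3733.

{"fn": "play_rows", "kwargs": {
  "motion": [
    [[-0.0133,0.0533,0,0,0,0],[-0.0267,0.1067,0,0,0,0],[-0.04,0.16,0,0,0,0],[-0.0533,0.2133,0,0,0,0],[-0.0667,0.2667,0,0,0,0],[-0.08,0.32,0,0,0,0],[-0.0933,0.3733,0,0,0,0],[-0.1067,0.4133,0,0,0,0]]
  ]
}}

```text
time_s: 33.62
position: [0.5572, -0.2436, 0.2153]
tcp_rot: [[1.0, -0.002, 0.002], [-0.002, -1.0, -0.002], [0.002, 0.002, -1.0]]
force: [1.5, -0.6, 0.9]
opening: 0.005
grasp_force: 0.0
```

{"fn": "play_rows", "kwargs": {
  "motion": [
    [[-0.0133,0.0533,0,0,0,0],[-0.0267,0.1067,0,0,0,0],[-0.04,0.16,0,0,0,0],[-0.0533,0.2,0,0,0,0],[-0.0533,0.2133,0,0,0,0],[-0.0533,0.2133,0,0,0,0]]
  ]
}}

```text
time_s: 34.12
position: [0.517, -0.4035, 0.2149]
tcp_rot: [[1.0, -0.004, 0.001], [-0.004, -1.0, -0.002], [0.001, 0.002, -1.0]]
force: [1.1, 0.4, -0.3]
opening: 0.006
grasp_force: 0.0
```

```bash
python3 - <<'E'
from m2 import *
C=caps(); s=bot.read_state(); print(s["time_s"],s["position"],s["force"])
save(C["scene"],"s5")
measure(C,{"ashtray":(.642,-.067,.006),"marble_tile":(.642,-.067,0),"bell_button":(.637,.2297,.008),"dice_cup":(.489,.0803,.006),"cork_coaster":(.489,.0803,0)},("ashtray","dice_cup"))
for n in C:
  for o in("keyring","candle_glass","card_box"):
    r=finder.recognise(n,o); print(n,o,np.round(r[0]["at"],3) if r else None)
E
```

```text
34.2167 [ 0.5176016  -0.3992259   0.21454002] [-0.03548317  0.15211199 -0.33343572]
ashtray ['scene', 'top'] [ 0.6415 -0.0658  0.0031  0.2051] 0.077 | z fixed [ 0.642  -0.0661] 0.083
marble_tile ['scene', 'top'] [ 0.6419 -0.067  -0.0012  0.0405] 0.052 | z fixed [ 0.6419 -0.0669] 0.055
bell_button ['scene', 'top'] [0.6358 0.2305 0.0066 0.2674] 0.094 | z fixed [0.6359 0.2297] 0.097
dice_cup ['scene', 'top'] [0.4895 0.0813 0.0057 0.1148] 0.044 | z fixed [0.4897 0.0813] 0.045
cork_coaster ['scene', 'top'] [4.891e-01 8.020e-02 3.000e-04 6.240e-02] 0.055 | z fixed [0.489  0.0804] 0.055
scene keyring [ 0.41  -0.055  0.006]
scene candle_glass [ 0.657 -0.236  0.038]
scene card_box [0.697 0.069 0.017]
top keyring [ 0.515 -0.239  0.008]
top candle_glass [ 0.654 -0.235  0.038]
top card_box [0.687 0.073 0.022]
```

View pics/s5.png

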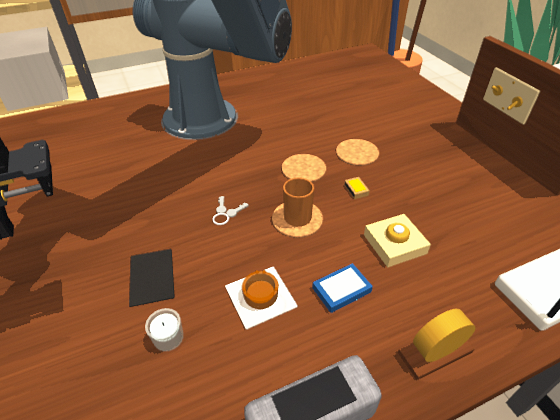

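The final picture shows all three done: the cup on the coaster at (298,205), the ashtray on the tile at (261,290) and the button flush in the socket at (398,232). The keyring, candle glass and card box haven't moved, so I hand it in.

```bash
python3 -c "
from rig import bot
print(bot.hand_in())"
```

```text
the job is handed in; nothing more can be done
None
```

The job is handed in at about 34 s: the cup and ashtray stand within about 1 mm of the middle of the coaster and the tile, the button is clicked home flush in the socket, and the keyring, candle glass and card box were not moved.

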